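Tip the drying tray and lock its leg at the mark

TASK

Tip the chestnuts off the drying tray into the basket: with the cam lever still open, push the leg's head towards the tray until its pointer stands at the length mark, hold it there while the chestnuts slide off, and pinch the cam lever fully shut against the fixed jaw, locking the leg at that length. Shut the lever only when the leg is at the mark. Finish while still holding, with jaw and shut lever pinched in the gripper and the leg at its mark, and leave the basket and the other kitchen things where they are.

Things in the scene. Friction and masses are not known exactly. Their poses are not given: they have to be found in the camera images.
- stand: wooden tilting drying stand, fixed: board 494 x 200 x 12 mm. Origin at slab level on the board's centre line, under the middle of the head's way; x along the board from basket and tray to the leg's head, y across to the side with the length mark, z up. Pushing the leg towards -x raises the tray's back end through a strut
- tray_lip (a point): middle of the open lip of the aluminium tray (floor's upper face, about 107 mm above the slab, over the basket). The tray is 140 mm wide, 228 mm long, with 30 mm walls, hinged 35 mm from the lip; as found it leans 4 degrees back from the lip. With the leg at the mark its back end is about 230 mm high and over 110 mm from the leg's head
- leg_slide (a joint): how far the leg has been slid, in m: 0 as found (tray down), growing as the head moves along the stand's -x, at most 0.112. At 0.07 to 0.095 the tray slopes about 28 to 35 degrees. The tray's weight drives the leg back to 0 with about 1 to 6 N whenever it is neither held nor locked
- lever_slide (a joint): how far the cam lever has been slid, in m: 0 to 0.002 as found (open); it moves along the stand's -y towards the fixed jaw against about 6 N of friction and stays where it is left. At 0.0125 its rubber shoe meets the rail and locks the leg: fully shut, 0.0125 to 0.0145
- leg_grip (a point): where to pinch the head at the leg's end, 85 mm above the slab: half-way between the outer faces of jaw and lever once the lever is shut (36 mm apart; 50 mm when open). Fingers open on both sides of jaw and lever, closing along the stand's y, can also bear on the push plate. Keep fingertips over 60 mm above the slab: the lever's foot and the leg lie below
- jaw_face (a point): middle of the flat outer (-y) face of the fixed wooden jaw on the head, 18 mm from leg_grip. Face 36 mm long along the stand's x (10 mm on the tray side of leg_grip, 26 mm on the other), 46 to 104 mm above the slab
- lever_face (a point): middle of the flat outer (+y) face of the upright steel cam lever, 32 mm from leg_grip when open, 18 mm when shut. As long as the jaw, 55 to 104 mm above the slab, with a rolled top up to 108 mm; 10 mm thick
- plate_face (a point): middle of the face, away from the tray, of the upright steel push plate on the head; 14 mm from leg_grip on the tray side. The plate is 130 mm wide across the stand, 52 to 96 mm above the slab; fingers on either side of jaw and lever push on it to drive the leg towards the tray
- leg: the sliding steel leg with its head (push plate and fixed wooden jaw). Its origin and axes are the stand's as found and move with the leg
- lever: the upright steel cam lever on the leg's head. Its origin and axes are the leg's when open; moves along -y as it shuts
- pointer (a point): tip of the small steel pointer on the push plate's +y end, 56 mm above the slab; moves with the leg
- mark_edge (a point): length mark: top of a thin upright steel blade (4 mm thick, 48 mm above the slab) in a small wooden block on the board's +y edge, fixed; axes as the stand's. The leg is at its mark when the pointer is level with the blade along the stand's x (pointer passes above it). It lies 70 to 95 mm towards the tray from where the pointer starts
- basket_in (a point): centre of the inner floor of the white plastic basket that stands loose under the tray's lip: inside 182 by 192 mm, 80 mm high, a spring clip on its rim; axes about as the stand's
- chestnut0_c (a point): centre of a brown chestnut, about 30 mm across and 22 mm high, lying on the tray; it slides off over the lip when the tray is raised
- chestnut1_c (a point): centre of a brown chestnut, about 30 mm across and 22 mm high, lying on the tray; it slides off over the lip when the tray is raised
- chestnut2_c (a point): centre of a brown chestnut, about 30 mm across and 22 mm high, lying on the tray; it slides off over the lip when the tray is raised
- chestnut3_c (a point): centre of a brown chestnut, about 30 mm across and 22 mm high, lying on the tray; it slides off over the lip when the tray is raised
- mortar: bystander, not to be disturbed: wooden mortar, 120 mm wide, 85 mm high; origin at its underside
- pestle: bystander, not to be disturbed: wooden pestle lying down, 125 mm long, 34 mm thick; origin at its underside
- jar: bystander, not to be disturbed: glass jar with a red twist cap, 68 mm wide, 110 mm high; origin at its underside
- tin: bystander, not to be disturbed: plain steel tin, 84 mm wide, 70 mm high; origin at its underside
- measuring_cup: bystander, not to be disturbed: aluminium measuring cup, 72 mm wide, 55 mm high, flat handle along its x; origin at its underside
- spatula: bystander, not to be disturbed: flat wooden spatula lying down, 220 mm long, 48 mm wide; origin at its underside

How it is judged:
By the outcome, as a careful person would: the job done as asked, in the order asked, and still so for the second after the job is handed in, while the arm keeps its last pose, push and grip.
It also fails if it takes over 35 s, if anything falls off the work surface, if the arm or the gripper's body presses on something with over 40 N, if the wrist force passes 120 N, or if a joint passes its speed limit or range.

ROBOT

A 7-joint arm with a two-finger parallel gripper is mounted at the origin on the work surface. World frame = base frame: x ahead of the robot, y to its left, z up, the work surface at z = 0. Lengths are in m, angles in rad, forces in N, time in s.
With the tool pointing down it reaches from about 0.4 to 0.85 m from the base axis. Payload 10.4 kg.
Tool frame: the origin (TCP) lies midway between the tips of the shut fingers; the grasp point (between the pads) lies 19 mm behind it; x points along the fingers, y is the direction in which the jaws open and shut, and the axes are right-handed (so a half turn about x gives the same grasp; the last joint's range is limited). The gripper opens to 87 mm and grips with 3 to 60 N. Pads are 19 mm wide; open, the fingers measure 117 mm over their backs; the gripper's body (75 mm by 190 mm) begins 51 mm behind the grasp point.
Start: joints at [1.232, 0.332, -0.065, 1.46, 0.022, 1.35, -0.088], TCP at [0.194, -0.594, 0.223] pointing down, gripper open.
Joint ranges: [-2.6, 2.6], [-0.5, 2.12], [-1.47, 1.34], [0.16, 2.42], [-1.27, 4.41], [0.06, 2.06], [-2.6, 2.6]. Speed limits (rad/s): [2.22, 2.22, 2.79, 2.79, 3.14, 3.14, 3.14].

INTERFACE

Orientations are given as a unit quaternion [x, y, z, w].
In Python, from bench import * gives the robot as it stands.
- The arm moves only by the shell command python3 -m inch 'ROWS' [FORCE]. ROWS is JSON, a list that holds one entry, the list of rows, each a list of 7 numbers: the shift along the world's x, y, z each as a share of 120 mm, from -1 to 1, then the turn, a rotation vector about the world's x, y, z each as a share of 2 pi rad, from -1 to 1, then the closure, from 0 (fully open) to 1 (shut). A call has 1 to 10 rows; each row is the pose to reach, as a shift and turn from the pose commanded when the call began, turning the shorter way round; what a row does not reach only later rows make up. A row lasts 1/10 s, in which the tool goes at most 50 mm and 8.59 degrees, less where a joint would pass 70% of its speed; a pose out of reach is approached as far as the arm can. A call with a number of a shift or a turn outside -1 to 1 is refused whole. A call with a gripper value outside its range is refused whole. The fingers move at their own pace and stop on an object; FORCE is the grip in N (left out, the last holds). Time passes only in rows, so rows that repeat a pose let the fingers close. It gives the time, the measured TCP pose, the force and the opening at its end, in the units of the state.
- read_state(): the state, without advancing time (a new reading comes with each control period).
- camera(name): name is "scene" or "side" or "wrist"; returns the picture (400x640x3 uint8, red, green, blue); there is no depth.
- get_calibration(name): a dict with "fx", "fy", "cx", "cy" (pixels), "k1" (the pictures are not rectified: a ray, as slopes to the right and down, at radius r is drawn at 1 + k1 r^2 times it, then the intrinsics apply), "xyz" and "attitude" of the camera in the world. Camera axes: x right, y up, looking along -z (the intrinsics and any distortion apply to the point x, -y, -z); pixel columns grow to the right and rows downward; lengths in m; the calibration is good to about 2 mm. A picture is of the moment at which its call begins: read the wrist's pose just before it. get_calibration takes no time and is no camera call; for the wrist camera it gives the pose at the moment of the call.
- close_job(): hands the job in, once; it reports no verdict.
The state is a dict: "time": time; "joint_positions": joint angles; "joint_vel": joint speeds; "joint_torque": joint torques, N m; "ee_pos": TCP position; "eef_rot": TCP orientation; "ft_force": force on the tool from outside, world axes, zero at the start; "torque": the same for the moment, N m; "width": finger opening in m.
Only numpy, scipy, OpenCV 4.12 (cv2) and the standard library are available. Lean on these libraries where they do the work, as an engineer would, in place of code of your own. Each camera call takes 0.05 s, during which the arm holds its last target.

## Working session

There is one attempt and no reset: what is moved stays moved. The work goes in short steps, Python scripts to look and compute and a shell command to move; the robot and the scene stay as the last step left them, time stands still between calls to the robot, and variables do not carry over. Pictures are saved under pics/ and viewed, and the job is handed in when it is done.

```bash
mkdir -p pics; python3 - <<'E'
from bench import *
import cv2
s=read_state();print({k:(s[k]) for k in s})
for n in("scene","side","wrist"):
    print(n,get_calibration(n))
    cv2.imwrite(f"pics/{n}0.png",camera(n)[:,:,::-1])
E
```

```text
{'time': 0.0, 'joint_positions': array([ 1.23243942,  0.33286982, -0.06470185,  1.46096397,  0.02159613,
        1.34989811, -0.08852281]), 'joint_vel': array([-0.00063294,  0.00019071,  0.00182736,  0.00225881, -0.00147393,
        0.00049773,  0.00036306]), 'joint_torque': array([ 5.74035676e-04, -6.23259044e+01,  2.49809457e-02, -3.89894986e+01,
       -6.13325089e-02,  3.97395494e-02,  9.39006713e-05]), 'ee_pos': array([ 0.19395734, -0.59372373,  0.22174441]), 'eef_rot': array([-0.69820998, -0.11167366,  0.69841478, -0.11067344]), 'ft_force': array([ 0.14298211, -0.03820594,  0.03175678]), 'torque': array([ 0.0535497 , -0.0317247 ,  0.02157966]), 'width': 0.08705348906719478}
scene {'fx': 394.35535122383, 'fy': 394.35535122383, 'cx': 322.54316255213587, 'cy': 196.46609698065885, 'k1': -0.02712327466024871, 'xyz': array([ 1.11236628, -0.51297678,  0.65583929]), 'attitude': array([0.41592829, 0.1668806 , 0.33816032, 0.82752772])}
side {'fx': 433.3025360973456, 'fy': 433.3025360973456, 'cx': 317.2562596921073, 'cy': 194.81808910255958, 'k1': -0.05745500353310058, 'xyz': array([0.49013797, 0.75376175, 0.8197269 ]), 'attitude': array([-0.0257037 ,  0.38245938,  0.92201675, -0.05430707])}
wrist {'fx': 337.33399080782806, 'fy': 337.33399080782806, 'cx': 321.89121909993105, 'cy': 199.8937253306012, 'k1': -0.04656010863768191, 'xyz': array([ 0.25742877, -0.57374686,  0.3841865 ]), 'attitude': array([-0.09968243,  0.07322323, -0.58203006,  0.80370566])}
```

View pics/scene0.png

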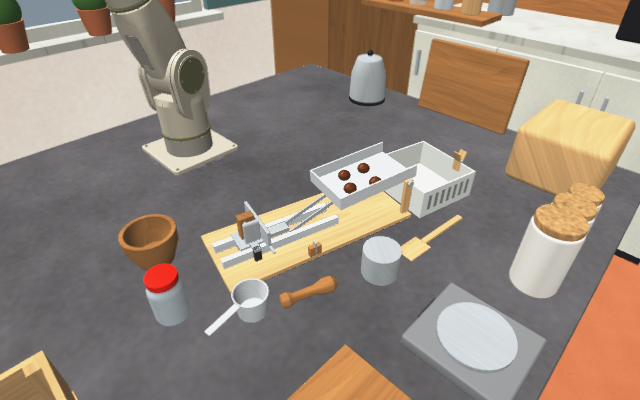

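View pics/side0.png

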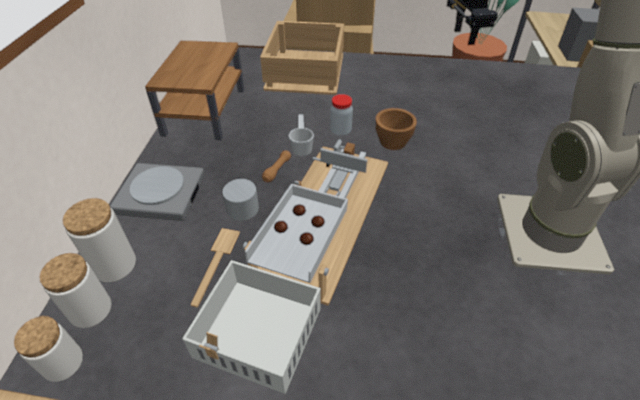

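View pics/wrist0.png

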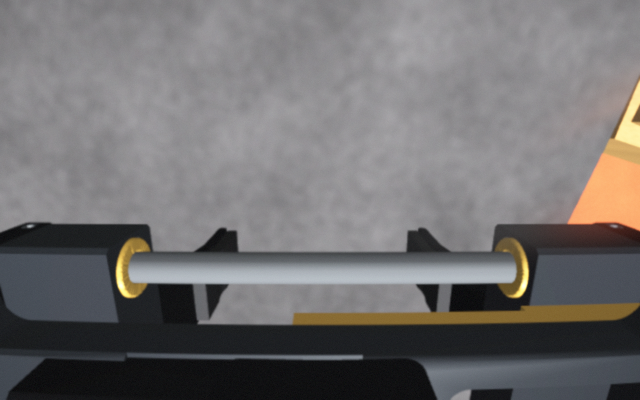

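The scene view shows the stand at (200-410, 170-290), with the leg's head at about (250,230), the mark block at (315,248) and the basket at (430,180). I'll enlarge this area.

```bash
python3 - <<'E'
import cv2
a=cv2.imread("pics/scene0.png")[180:300,190:350]
cv2.imwrite("pics/sc_crop.png",cv2.resize(a,None,fx=5,fy=5,interpolation=cv2.INTER_CUBIC))
a=cv2.imread("pics/side0.png")[130:250,250:410]
cv2.imwrite("pics/sd_crop.png",cv2.resize(a,None,fx=5,fy=5,interpolation=cv2.INTER_CUBIC))
E
```

```text
(no output)
```

View pics/sc_crop.png

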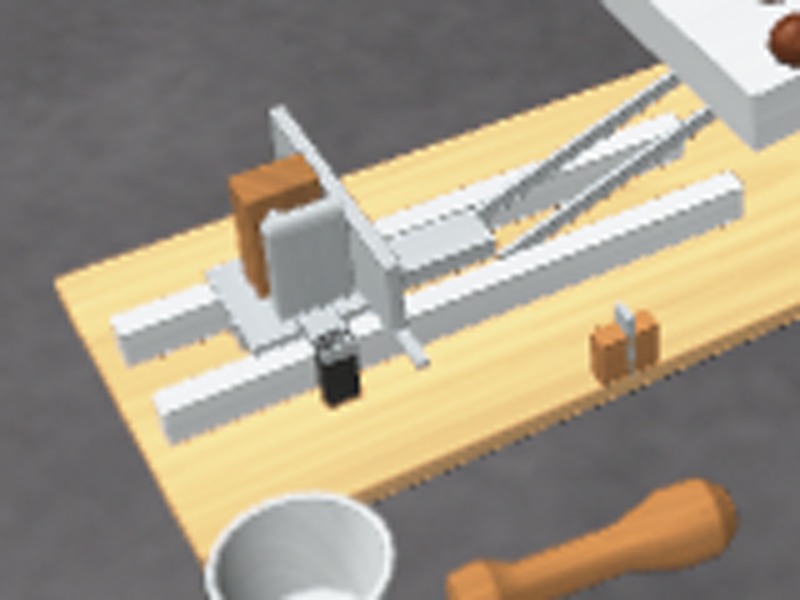

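View pics/sd_crop.png

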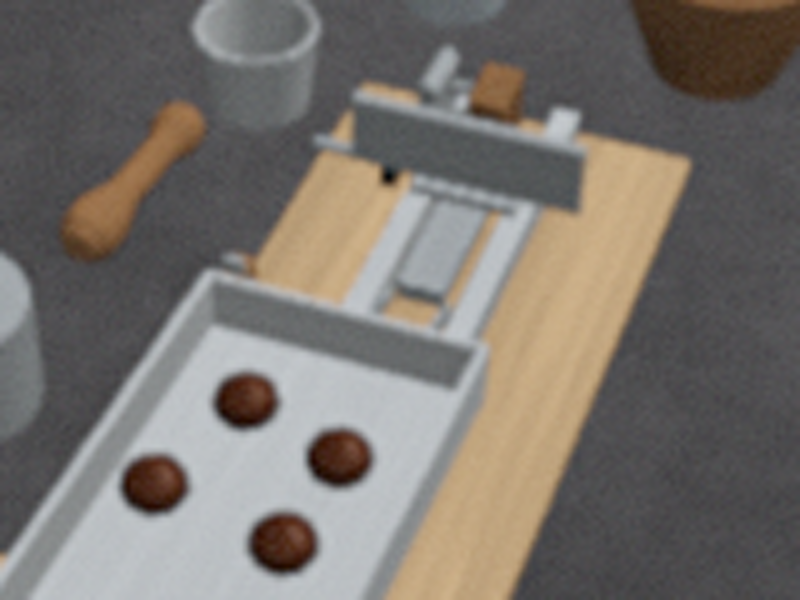

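```bash
cat > h.py <<'E'
from bench import *
import numpy as np, cv2
from scipy.spatial.transform import Rotation as R
from scipy.optimize import least_squares
def proj(c,P):
    q=(np.atleast_2d(P)-c["xyz"])@R.from_quat(c["attitude"]).as_matrix()
    s=np.c_[q[:,0],-q[:,1]]/-q[:,2:]
    k=1+c["k1"]*(s**2).sum(1,keepdims=True)
    return s*k*[c["fx"],c["fy"]]+[c["cx"],c["cy"]]
def ray(c,uv):
    d=(np.array(uv)-[c["cx"],c["cy"]])/[c["fx"],c["fy"]]
    s=d.copy()
    for _ in range(20): s=d/(1+c["k1"]*(s**2).sum())
    return R.from_quat(c["attitude"]).apply([s[0],-s[1],-1])
def atz(c,uv,z):
    r=ray(c,uv);return c["xyz"]+r*(z-c["xyz"][2])/r[2]
E
cat > fit.py <<'E'
from h import *
cs,cd=get_calibration("scene"),get_calibration("side")
S=lambda u,v:(190+(u+.5)/5-.5,180+(v+.5)/5-.5)
D=lambda u,v:(250+(u+.5)/5-.5,130+(v+.5)/5-.5)
# grip frame mm; plate thickness t at x -14-t
ob=[("s",S(278,108),(-16,-65,96)),("s",S(395,265),(-14,65,96)),("s",S(402,325),(-14,65,52)),
("d",D(357,92),(-19,65,96)),("d",D(585,152),(-19,-65,96)),("d",D(583,210),(-19,-65,52)),
("s",S(230,180),(26,-18,104)),
("s",S(272,315),(26,32,55)),("s",S(355,295),(-10,32,55))]
bd=[("s",S(55,282),(0,-100,12)),("d",D(690,160),(0,-100,12)),("d",D(365,85),(0,100,12)),("s",S(205,560),(0,100,12))]
def T(p,P):
    P=np.array(P,float)/1e3;c,s=np.cos(p[2]),np.sin(p[2])
    return np.array([p[0]+c*P[0]-s*P[1],p[1]+s*P[0]+c*P[1],P[2]])
def res(p,full=False):
    r=[]
    for k,uv,P in ob: r.append(proj(cs if k=="s" else cd,T(p,P))[0]-uv)
    for k,uv,P in bd: r.append(proj(cs if k=="s" else cd,T(p,(p[3]*1e3,P[1],P[2])))[0]-uv)
    return np.array(r) if full else np.ravel(r)
if __name__=="__main__":
    for P,z in (((425,362),.056),((622,307),.048)):print(atz(cs,S(*P),z))
    g=atz(cs,S(300,220),.1)
    best=min((least_squares(res,[g[0],g[1],y,.08],loss="soft_l1") for y in np.arange(-3,3.2,.7)),key=lambda o:o.cost)
    p=best.x;print(p,np.degrees(p[2]),best.cost);print(res(p,True).round(1))
    c,s=np.cos(p[2]),np.sin(p[2])
    for P,z in (((425,362),.056),((622,307),.048)):
        w=atz(cs,S(*P),z)-[p[0],p[1],0];print("grip frame",(c*w[0]+s*w[1])*1e3,(-s*w[0]+c*w[1])*1e3)
    w=atz(cd,D(240,262),.048)-[p[0],p[1],0];print("side mark",(c*w[0]+s*w[1])*1e3,(-s*w[0]+c*w[1])*1e3)
    w=atz(cd,D(318,138),.056)-[p[0],p[1],0];print("side ptr",(c*w[0]+s*w[1])*1e3,(-s*w[0]+c*w[1])*1e3)
E
python3 fit.py
```

```text
[ 0.61921513 -0.15016538  0.056     ]
[ 0.64875777 -0.06094908  0.048     ]
[ 0.52911141 -0.14346911  4.46708814  0.09450726] 255.94529730167602 11.688929907806036
[[-0.5 -1.4]
 [-0.9 -0.8]
 [-0.7  2.3]
 [-1.7  0.2]
 [-0.1 -0.7]
 [-0.9  0.5]
 [-0.8 -1.7]
 [ 2.2  0.9]
 [ 0.6 -0.9]
 [-0.2 -1.7]
 [-0.4 -1. ]
 [-0.7 -1.4]
 [ 0.  -1.7]]
grip frame -15.38570949589839 89.03258228958
grip frame -109.10563639178572 96.02482517378802
side mark -113.65213332386526 89.76198151092726
side ptr -15.023592900744152 84.58906373644139
```

```bash
cat > plan.py <<'E'
from h import *
import sys
s=read_state();r0=R.from_quat(s["eef_rot"]);print(s["time"],s["ee_pos"],s["ft_force"].round(1),s["width"])
print(r0.as_matrix().round(3))
p=np.array([0.52911,-0.14347]);yaw=4.46709
ys=np.array([-np.sin(yaw),np.cos(yaw),0]);xs=np.array([np.cos(yaw),np.sin(yaw),0])
for sg in(1,-1):
    X=np.array([0,0,-1.]);Y=sg*ys;Z=np.cross(X,Y)
    t=R.from_matrix(np.c_[X,Y,Z]);print(sg,(t*r0.inv()).as_rotvec()/2/np.pi)
for g in((8,4,.22),(8,4,.066),(0,0,.066)):
    w=np.r_[p,g[2]]+(xs*g[0]+ys*g[1])/1e3; print(g,w,(w-s["ee_pos"])/.12)
e=s["ee_pos"]-np.r_[p,0];print("tcp in grip frame mm",e@xs*1e3,e@ys*1e3)
print("xs/0.12 per mm",xs/120,"ys",ys/120)
E
python3 plan.py
```

```text
0.15 [ 0.19402784 -0.59381588  0.22192486] [-0.8 -0.3  0.5] 0.08680691423902386
[[-0.     0.311 -0.951]
 [ 0.001 -0.951 -0.311]
 [-1.    -0.001  0.   ]]
1 [-1.20834945e-04 -1.35497667e-04  1.60692824e-01]
-1 [-1.58100523e-04  1.40991859e-04 -3.39307120e-01]
(8, 4, 0.22) [ 0.53104749 -0.1522019   0.22      ] [ 2.80849705  3.68011645 -0.01604053]
(8, 4, 0.066) [ 0.53104749 -0.1522019   0.066     ] [ 2.80849705  3.68011645 -1.29937386]
(0, 0, 0.066) [ 0.52911 -0.14347  0.066  ] [ 2.79235132  3.75288231 -1.29937386]
tcp in grip frame mm 518.2381504307641 -215.6865344553389
xs/0.12 per mm [-0.00202372 -0.00808387  0.        ] ys [ 0.00808387 -0.00202372  0.        ]
```

```bash
python3 -m inch '[[[0.12,0.15,0.1,0,0,0.022,0],[0.35,0.46,0.15,0,0,0.045,0],[0.55,0.75,0.2,0,0,0.068,0],[0.7,0.92,0.2,0,0,0.091,0],[0.7,0.92,0.2,0,0,0.114,0],[0.7,0.92,0.2,0,0,0.137,0],[0.7,0.92,0.2,0,0,0.1607,0],[0.7,0.92,0.2,0,0,0.1607,0]]]'
python3 -m inch '[[[0.25,0.3,0,0,0,0,0],[0.5,0.6,0,0,0,0,0],[0.7,0.92,0,0,0,0,0],[0.7,0.92,0,0,0,0,0]]]'
python3 -m inch '[[[0.25,0.3,0,0,0,0,0],[0.5,0.6,0,0,0,0,0],[0.7,0.92,0,0,0,0,0],[0.7,0.92,0,0,0,0,0]]]'
python3 plan.py
```

```text
time: 0.95
ee_pos: [0.278, -0.4836, 0.2463]
eef_rot: [0.557, 0.436, -0.557, 0.436]
ft_force: [0.5, -0.4, -0.8]
width: 0.087
time: 1.35
ee_pos: [0.3664, -0.3677, 0.2469]
eef_rot: [0.557, 0.436, -0.556, 0.436]
ft_force: [0.0, 0.2, 0.7]
width: 0.0869
time: 1.75
ee_pos: [0.4495, -0.257, 0.2468]
eef_rot: [0.557, 0.437, -0.556, 0.436]
ft_force: [0.8, -0.2, -0.4]
width: 0.0875
1.75 [ 0.44946238 -0.25696382  0.24682212] [ 0.8 -0.2 -0.4] 0.08747595554233485
[[ 0.002  0.971 -0.238]
 [ 0.002 -0.238 -0.971]
 [-1.     0.001 -0.002]]
1 [-0.000294    0.00025904 -0.00074318]
-1 [-4.06301107e-04 -4.61130619e-04  4.99256447e-01]
(8, 4, 0.22) [ 0.53104749 -0.1522019   0.22      ] [ 0.67987588  0.87301593 -0.22351768]
(8, 4, 0.066) [ 0.53104749 -0.1522019   0.066     ] [ 0.67987588  0.87301593 -1.50685101]
(0, 0, 0.066) [ 0.52911 -0.14347  0.066  ] [ 0.66373015  0.94578179 -1.50685101]
tcp in grip frame mm 129.4384855251325 -49.70178695000836
xs/0.12 per mm [-0.00202372 -0.00808387  0.        ] ys [ 0.00808387 -0.00202372  0.        ]
```

```bash
python3 -m inch '[[[0.25,0.3,0,0,0,0,0],[0.5,0.6,-0.1,0,0,0,0],[0.68,0.873,-0.22,0,0,0,0],[0.68,0.873,-0.22,0,0,0,0]]]'
python3 plan.py; python3 - <<'E'
from bench import *
import cv2,pickle
pickle.dump(get_calibration("wrist"),open("w1.pkl","wb"))
for n in("wrist","scene","side"):cv2.imwrite(f"pics/{n}1.png",camera(n)[:,:,::-1])
E
```

```text
time: 2.15
ee_pos: [0.5291, -0.1527, 0.2182]
eef_rot: [0.557, 0.437, -0.556, 0.435]
ft_force: [-1.2, -0.0, 0.3]
width: 0.0872
2.15 [ 0.5290611  -0.15270063  0.21822457] [-1.2 -0.   0.3] 0.08719333855699483
[[-0.002  0.971 -0.24 ]
 [ 0.003 -0.24  -0.971]
 [-1.    -0.002 -0.003]]
1 [-0.00054135 -0.00024912 -0.00054308]
-1 [ 3.90893683e-04 -8.49425154e-04  4.99456042e-01]
(8, 4, 0.22) [ 0.53104749 -0.1522019   0.22      ] [0.0165532  0.00415606 0.01479526]
(8, 4, 0.066) [ 0.53104749 -0.1522019   0.066     ] [ 0.0165532   0.00415606 -1.26853807]
(0, 0, 0.066) [ 0.52911 -0.14347  0.066  ] [ 4.07466648e-04  7.69219248e-02 -1.26853807e+00]
tcp in grip frame mm 8.966184060150756 2.1941929046865263
xs/0.12 per mm [-0.00202372 -0.00808387  0.        ] ys [ 0.00808387 -0.00202372  0.        ]
```

View pics/wrist1.png

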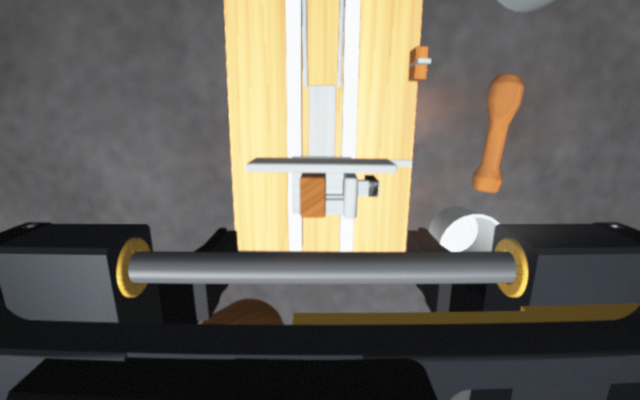

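View pics/scene1.png

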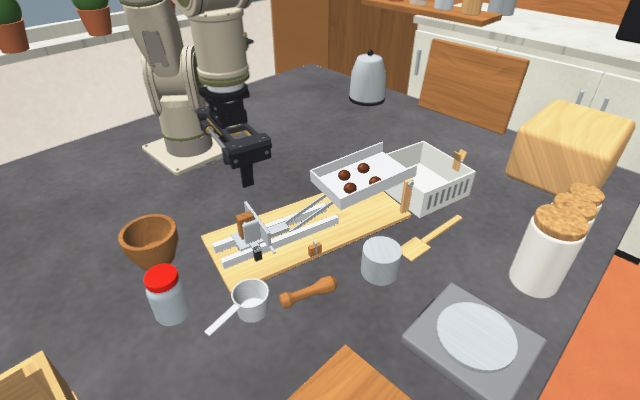

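The wrist view shows the plate at row ~163, jaw (313,195), lever (350,195), pointer tip ~(411,163) and mark blade ~(424,62). I'll measure from this one.

```bash
python3 - <<'E'
import cv2
a=cv2.imread("pics/wrist1.png")[30:230,230:440]
cv2.imwrite("pics/w1c.png",cv2.resize(a,None,fx=3.8,fy=3,interpolation=cv2.INTER_CUBIC))
a=cv2.imread("pics/wrist1.png")[145:225,240:420]
cv2.imwrite("pics/w1d.png",cv2.resize(a,None,fx=4,fy=4,interpolation=cv2.INTER_CUBIC))
E
```

```text
(no output)
```

View pics/w1c.png

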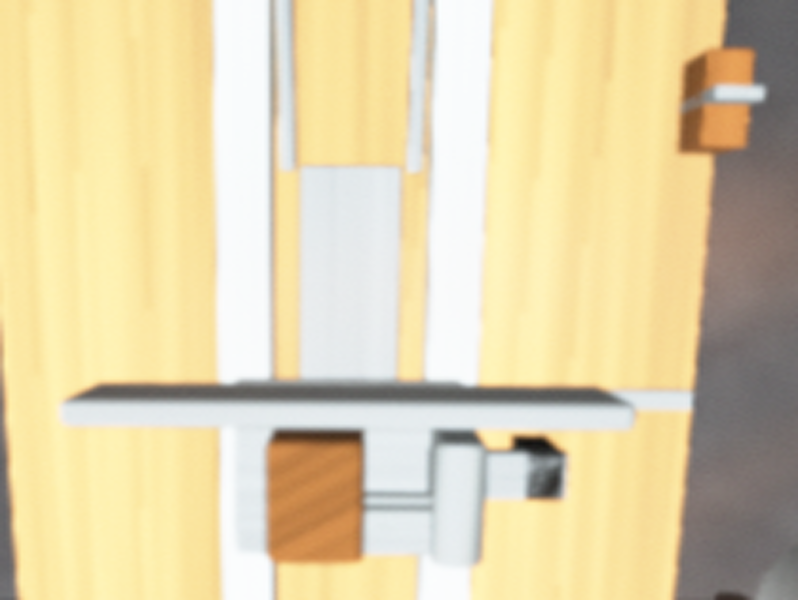

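View pics/w1d.png

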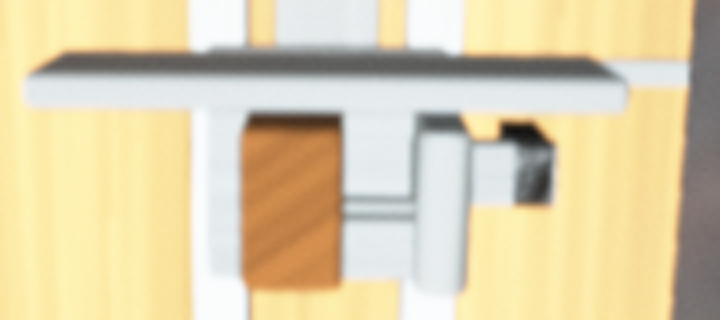

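```bash
python3 - <<'E'
from h import *
import pickle
c=pickle.load(open("w1.pkl","rb"))
p=np.array([0.52911,-0.14347,0]);yaw=4.46709
ys=np.array([-np.sin(yaw),np.cos(yaw),0]);xs=np.array([np.cos(yaw),np.sin(yaw),0])
for n,x,y,z in(("ptr",690,400,.056),("markL",715,93,.048),("markR",765,93,.048),("plate-",62,424,.096),("plate+",634,424,.096),("jaw",268,560,.104),("jawfront",268,432,.104),("lever",482,500,.104),("lever near",460,567,.106),("boardL",0,330,.012),("boardR",711,200,.012)):
    w=atz(c,(230+(x+.5)/3.8-.5,30+(y+.5)/3-.5),z)-p;print(n,(w@xs*1e3).round(1),(w@ys*1e3).round(1))
E
```

```text
ptr -13.0 88.3
markL -107.8 90.6
markR -108.0 103.0
plate- -10.8 -63.0
plate+ -11.5 65.6
jaw 26.9 -16.5
jawfront -10.0 -16.1
lever 9.1 31.2
lever near 28.2 26.7
boardL -31.5 -98.5
boardR -77.8 101.3
```

```bash
python3 -m inch '[[[0.016,-0.004,-0.2,0,0,0,0],[0.016,-0.004,-0.45,0,0,0,0],[0.016,-0.004,-0.7,0,0,0,0],[0.016,-0.004,-0.8,0,0,0,0],[0.016,-0.004,-0.8,0,0,0,0]]]'
python3 plan.py; python3 - <<'E'
from bench import *
import cv2,pickle
for n in("wrist","scene"):cv2.imwrite(f"pics/{n}2.png",camera(n)[:,:,::-1])
E
```

```text
time: 2.8
ee_pos: [0.5284, -0.16, 0.1232]
eef_rot: [-0.557, -0.435, 0.559, -0.434]
ft_force: [0.3, -1.0, 0.2]
width: 0.087
2.8 [ 0.52841159 -0.15995763  0.12319433] [ 0.3 -1.   0.2] 0.08696554648277831
[[-0.002  0.969 -0.246]
 [ 0.    -0.246 -0.969]
 [-1.    -0.002  0.   ]]
1 [-5.23091059e-05 -3.65580559e-04  4.64759078e-04]
-1 [-5.73719101e-04  8.20906157e-05 -4.99534905e-01]
(8, 4, 0.22) [ 0.53104749 -0.1522019   0.22      ] [0.02196578 0.06463109 0.80671392]
(8, 4, 0.066) [ 0.53104749 -0.1522019   0.066     ] [ 0.02196578  0.06463109 -0.47661941]
(0, 0, 0.066) [ 0.52911 -0.14347  0.066  ] [ 0.00582004  0.13739696 -0.47661941]
tcp in grip frame mm 16.16367854184425 3.326463881509342
xs/0.12 per mm [-0.00202372 -0.00808387  0.        ] ys [ 0.00808387 -0.00202372  0.        ]
```

View pics/wrist2.png

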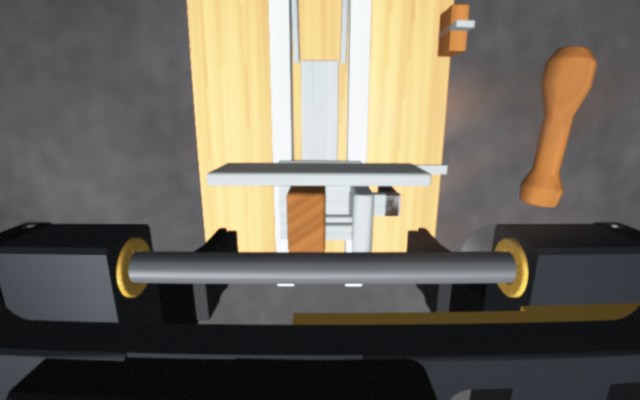

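View pics/scene2.png

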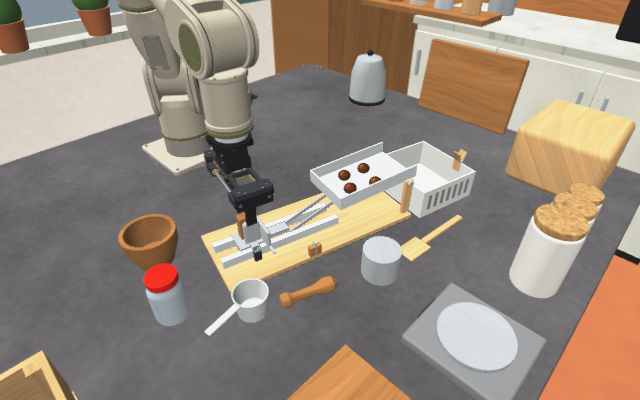

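```bash
python3 -m inch '[[[0.02,0.03,-0.2,0,0,0,0],[0.03,0.06,-0.4,0,0,0,0],[0.03,0.06,-0.46,0,0,0,0],[0.03,0.06,-0.46,0,0,0,0]]]'
python3 plan.py; python3 - <<'E'
from bench import *
import cv2,pickle
for n in("wrist","scene"):cv2.imwrite(f"pics/{n}3.png",camera(n)[:,:,::-1])
E
```

```text
time: 3.3
ee_pos: [0.5333, -0.1517, 0.0694]
eef_rot: [-0.557, -0.435, 0.558, -0.435]
ft_force: [-0.1, 0.8, -0.1]
width: 0.087
3.3 [ 0.53331767 -0.15170919  0.06944426] [-0.1  0.8 -0.1] 0.08701017196700461
[[-0.     0.97  -0.243]
 [-0.    -0.243 -0.97 ]
 [-1.    -0.     0.   ]]
1 [ 5.51214583e-06 -8.36337010e-06  5.10218758e-05]
-1 [-1.31358106e-05 -8.65757496e-06 -4.99948978e-01]
(8, 4, 0.22) [ 0.53104749 -0.1522019   0.22      ] [-0.01891819 -0.00410597  1.25463118]
(8, 4, 0.066) [ 0.53104749 -0.1522019   0.066     ] [-0.01891819 -0.00410597 -0.02870216]
(0, 0, 0.066) [ 0.52911 -0.14347  0.066  ] [-0.03506393  0.06865989 -0.02870216]
tcp in grip frame mm 6.970727264630321 6.0825701794473055
xs/0.12 per mm [-0.00202372 -0.00808387  0.        ] ys [ 0.00808387 -0.00202372  0.        ]
```

View pics/wrist3.png

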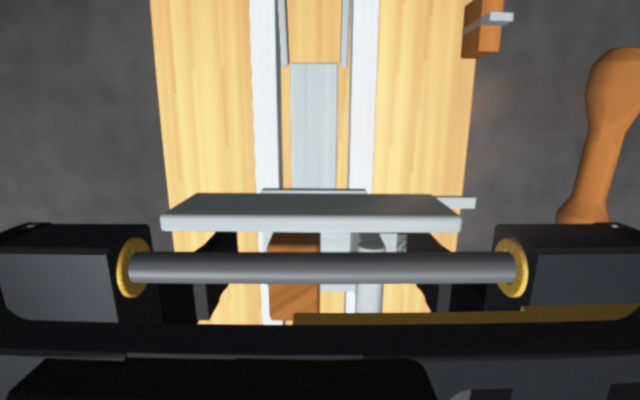

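View pics/scene3.png

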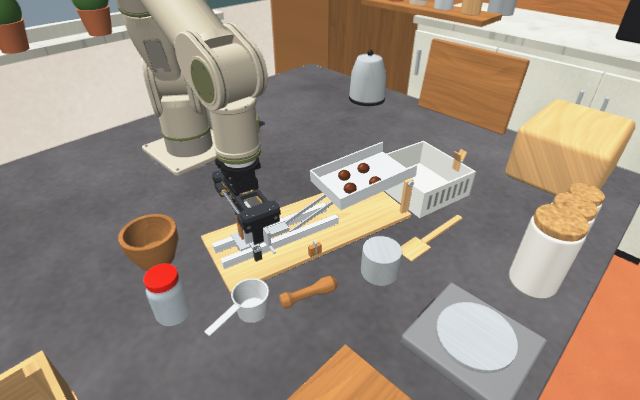

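```bash
python3 -m inch '[[[0.0,0.08,-0.01,0,0,0,0],[0.02,0.16,-0.01,0,0,0,0],[0.04,0.24,-0.01,0,0,0,0],[0.06,0.32,-0.01,0,0,0,0],[0.08,0.40,-0.01,0,0,0,0],[0.1,0.48,-0.01,0,0,0,0],[0.115,0.54,-0.01,0,0,0,0],[0.115,0.54,-0.01,0,0,0,0]]]'
python3 plan.py; python3 - <<'E'
from bench import *
import cv2,pickle
for n in("wrist","scene"):cv2.imwrite(f"pics/{n}4.png",camera(n)[:,:,::-1])
E
```

```text
time: 4.2
ee_pos: [0.5478, -0.0855, 0.0687]
eef_rot: [0.558, 0.435, -0.557, 0.436]
ft_force: [0.0, -1.7, 0.4]
width: 0.0869
4.2 [ 0.54777211 -0.08547742  0.06871165] [ 0.  -1.7  0.4] 0.08694802921272457
[[ 0.002  0.97  -0.242]
 [-0.    -0.242 -0.97 ]
 [-1.     0.002 -0.   ]]
1 [ 6.79157203e-06  2.59565909e-04 -2.06316987e-04]
-1 [-4.07556948e-04  1.06637747e-05  4.99793517e-01]
(8, 4, 0.22) [ 0.53104749 -0.1522019   0.22      ] [-0.13937184 -0.55603734  1.26073624]
(8, 4, 0.066) [ 0.53104749 -0.1522019   0.066     ] [-0.13937184 -0.55603734 -0.0225971 ]
(0, 0, 0.066) [ 0.52911 -0.14347  0.066  ] [-0.15551758 -0.48327148 -0.0225971 ]
tcp in grip frame mm -60.78858118007756 4.02016792811429
xs/0.12 per mm [-0.00202372 -0.00808387  0.        ] ys [ 0.00808387 -0.00202372  0.        ]
```

View pics/wrist4.png

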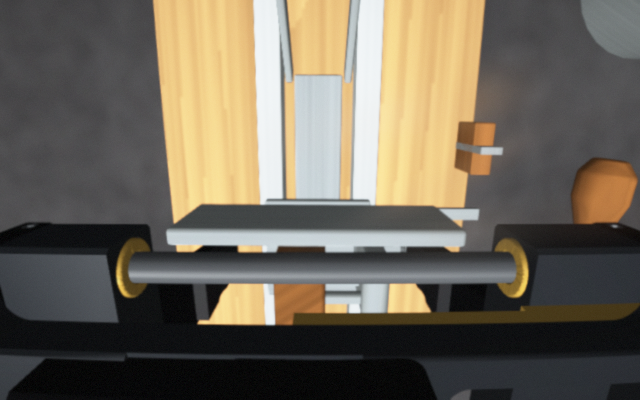

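View pics/scene4.png

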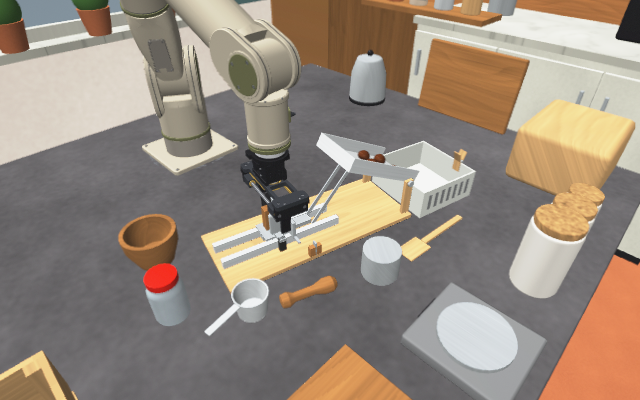

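```bash
cat > pm.py <<'E'
from h import *
import sys
c=get_calibration("wrist");a=[float(x) for x in sys.argv[1:]]
p=np.array([0.52911,-0.14347,0]);yaw=4.46709
ys=np.array([-np.sin(yaw),np.cos(yaw),0]);xs=np.array([np.cos(yaw),np.sin(yaw),0])
P=(atz(c,a[:2],.056)-p);M=(atz(c,a[2:],.048)-p)
print("ptr",P@xs*1e3,P@ys*1e3,"mark",M@xs*1e3,M@ys*1e3)
E
python3 pm.py 476 214.5 493 150.5;python3 -c "
import cv2
a=cv2.imread('pics/wrist4.png')[120:245,400:520]
cv2.imwrite('pics/w4c.png',cv2.resize(a,None,fx=4.5,fy=4.5,interpolation=cv2.INTER_CUBIC))"
```

```text
ptr -73.59442735678253 87.69708591754066 mark -107.54898400784211 96.92517170793701
```

View pics/w4c.png

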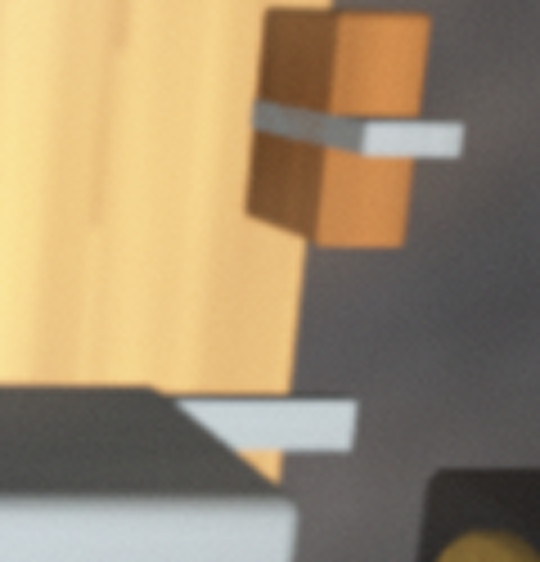

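```bash
python3 -m inch '[[[0.013,0.06,0,0,0,0,0],[0.03,0.12,0,0,0,0,0],[0.045,0.18,0,0,0,0,0],[0.057,0.235,0,0,0,0,0],[0.06,0.255,0,0,0,0,0],[0.06,0.255,0,0,0,0,0],[0.06,0.255,0,0,0,0,0]]]'
python3 plan.py; python3 - <<'E'
from bench import *
import cv2,pickle
for n in("wrist","scene"):
    a=camera(n)[:,:,::-1];cv2.imwrite(f"pics/{n}5.png",a)
    if n=="wrist":cv2.imwrite('pics/w5c.png',cv2.resize(a[150:275,400:520],None,fx=4.5,fy=4.5,interpolation=cv2.INTER_CUBIC))
E
```

```text
time: 5.0
ee_pos: [0.5539, -0.0556, 0.0675]
eef_rot: [-0.557, -0.436, 0.557, -0.435]
ft_force: [-0.7, -1.3, 0.7]
width: 0.0868
5.0 [ 0.55387976 -0.05564226  0.06753749] [-0.7 -1.3  0.7] 0.08678952759747155
[[-0.001  0.97  -0.242]
 [ 0.    -0.242 -0.97 ]
 [-1.    -0.001 -0.   ]]
1 [-6.27400897e-05 -1.21371594e-04 -9.29234203e-05]
-1 [ 1.90614623e-04 -9.85335866e-05  4.99907031e-01]
(8, 4, 0.22) [ 0.53104749 -0.1522019   0.22      ] [-0.19026896 -0.80466372  1.27052096]
(8, 4, 0.066) [ 0.53104749 -0.1522019   0.066     ] [-0.19026896 -0.80466372 -0.01281238]
(0, 0, 0.066) [ 0.52911 -0.14347  0.066  ] [-0.2064147  -0.73189786 -0.01281238]
tcp in grip frame mm -91.21384572683344 2.699626530717419
xs/0.12 per mm [-0.00202372 -0.00808387  0.        ] ys [ 0.00808387 -0.00202372  0.        ]
```

View pics/w5c.png

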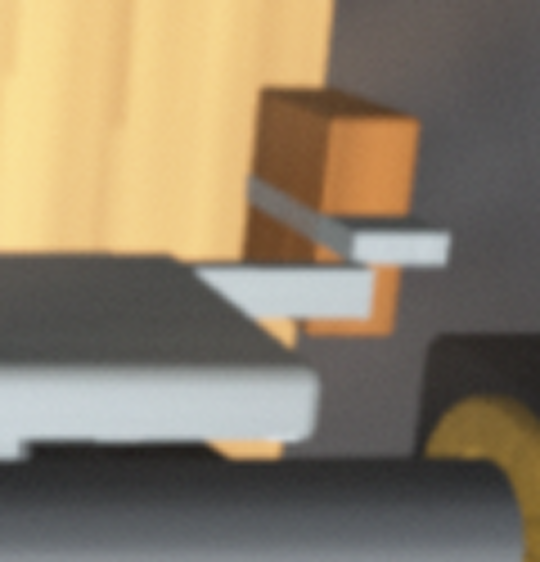

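View pics/scene5.png

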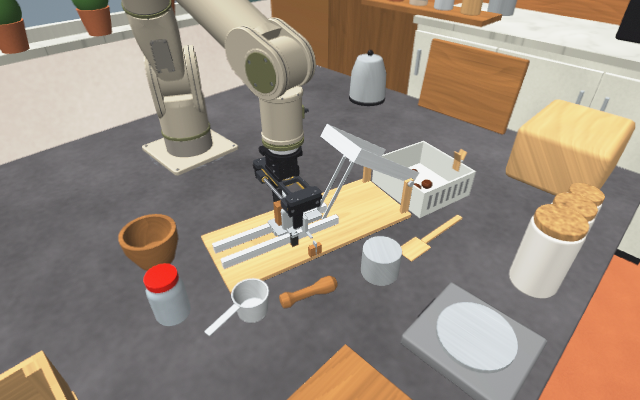

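```bash
python3 pm.py 482 214.6 489 205.3; python3 -c "
from h import *
c=get_calibration('scene')
import cv2
a=cv2.imread('pics/scene5.png')[200:280,270:370]
cv2.imwrite('pics/s5c.png',cv2.resize(a,None,fx=7,fy=7,interpolation=cv2.INTER_CUBIC))"
```

```text
ptr -104.96302598272196 89.84056153098045 mark -108.04461000626513 97.2118467997451
```

View pics/s5c.png

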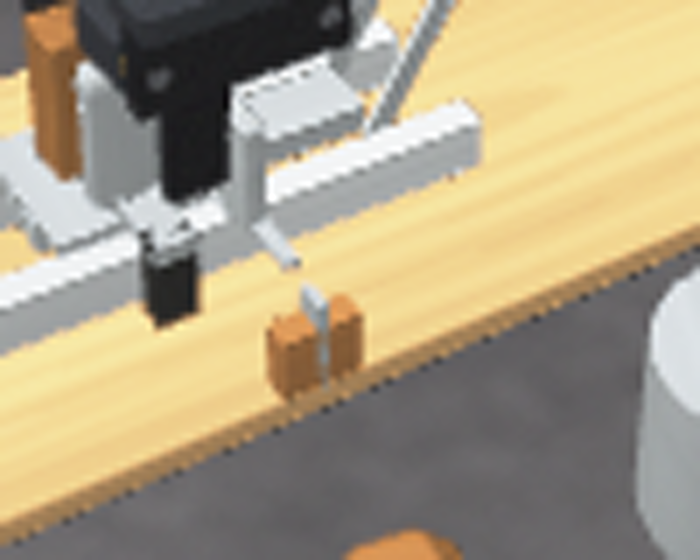

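```bash
cat > ps.py <<'E'
from h import *
import sys
c=get_calibration("scene");a=[float(x) for x in sys.argv[1:]]
p=np.array([0.52911,-0.14347,0]);yaw=4.46709
ys=np.array([-np.sin(yaw),np.cos(yaw),0]);xs=np.array([np.cos(yaw),np.sin(yaw),0])
f=lambda x,y:(270+(x+.5)/7-.5,200+(y+.5)/7-.5)
P=(atz(c,f(*a[:2]),.056)-p);M=(atz(c,f(*a[2:]),.048)-p)
print("ptr",P@xs*1e3,P@ys*1e3,"mark",M@xs*1e3,M@ys*1e3)
E
python3 ps.py 292 260 314 299
```

```text
ptr -106.73016432298698 88.25438431119704 mark -107.79978209252502 100.10588259149738
```

```bash
python3 -m inch '[[[0.0,0.012,0,0,0,0,0],[-0.008,0.025,0,0,0,0,0],[-0.008,0.025,0,0,0,0,0],[-0.008,0.025,0,0,0,0,0],[-0.008,0.025,0,0,0,0,0]]]'
python3 plan.py; python3 - <<'E'
from bench import *
import cv2,pickle
for n in("wrist","scene","side"):
    a=camera(n)[:,:,::-1];cv2.imwrite(f"pics/{n}6.png",a)
    if n=="wrist":cv2.imwrite('pics/w6c.png',cv2.resize(a[150:275,400:520],None,fx=4.5,fy=4.5,interpolation=cv2.INTER_CUBIC))
    if n=="scene":cv2.imwrite('pics/s6c.png',cv2.resize(a[200:280,270:370],None,fx=7,fy=7,interpolation=cv2.INTER_CUBIC))
E
```

```text
time: 5.6
ee_pos: [0.5533, -0.053, 0.0678]
eef_rot: [0.557, 0.435, -0.557, 0.435]
ft_force: [0.8, -2.0, -0.4]
width: 0.0868
5.6 [ 0.55327464 -0.05299987  0.06777567] [ 0.8 -2.  -0.4] 0.08682058918692556
[[ 0.     0.97  -0.243]
 [ 0.    -0.243 -0.97 ]
 [-1.     0.    -0.   ]]
1 [-1.01878672e-05  6.76553672e-06 -8.04348458e-06]
-1 [-1.06271093e-05 -1.60028070e-05  4.99991956e-01]
(8, 4, 0.22) [ 0.53104749 -0.1522019   0.22      ] [-0.18522623 -0.82668362  1.26853611]
(8, 4, 0.066) [ 0.53104749 -0.1522019   0.066     ] [-0.18522623 -0.82668362 -0.01479723]
(0, 0, 0.066) [ 0.52911 -0.14347  0.066  ] [-0.20137197 -0.75391776 -0.01479723]
tcp in grip frame mm -93.63017997889992 1.4709193684949233
xs/0.12 per mm [-0.00202372 -0.00808387  0.        ] ys [ 0.00808387 -0.00202372  0.        ]
```

View pics/w6c.png

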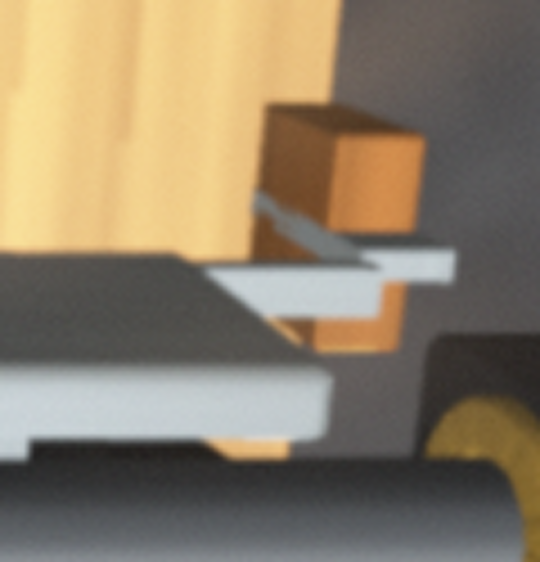

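View pics/s6c.png

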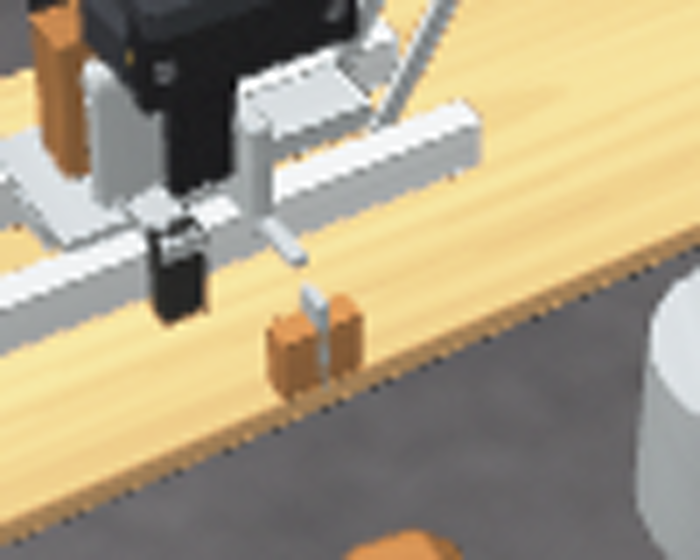

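View pics/side6.png

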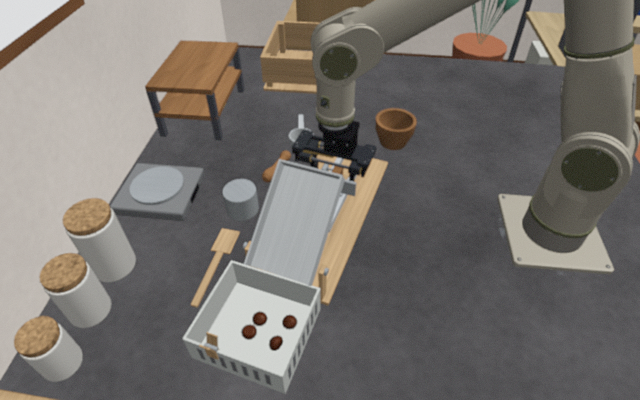

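All four chestnuts lie in the basket (side view ~ (245-290, 315-343)). Measure pointer against mark.

```bash
python3 pm.py 484 214.6 489.5 209; python3 ps.py 298 258 314 299
```

```text
ptr -107.6563278258753 89.8421129455812 mark -108.57450894783268 96.67855279317592
ptr -108.84464290474781 88.4390569291352 mark -107.79978209252502 100.10588259149738
```

```bash
python3 -m inch '[[[0.001,0.004,0,0,0,0,0.1],[0.001,0.004,0,0,0,0,0.2],[0.001,0.004,0,0,0,0,0.3],[0.001,0.004,0,0,0,0,0.4],[0.001,0.004,0,0,0,0,0.48],[0.001,0.004,0,0,0,0,0.48],[0.001,0.004,0,0,0,0,0.48]]]' 30
python3 plan.py|sed -n '1p;10,12p'; python3 - <<'E'
from bench import *
import cv2,pickle
for n in("wrist","scene"):
    a=camera(n)[:,:,::-1];cv2.imwrite(f"pics/{n}7.png",a)
    if n=="wrist":cv2.imwrite('pics/w7c.png',cv2.resize(a[150:275,400:520],None,fx=4.5,fy=4.5,interpolation=cv2.INTER_CUBIC))
    if n=="scene":cv2.imwrite('pics/s7c.png',cv2.resize(a[200:280,270:370],None,fx=7,fy=7,interpolation=cv2.INTER_CUBIC))
E
```

```text
time: 6.45
ee_pos: [0.5545, -0.0527, 0.0679]
eef_rot: [0.558, 0.435, -0.557, 0.436]
ft_force: [6.1, -2.9, -5.1]
width: 0.0472
6.45 [ 0.55449329 -0.052725    0.06792748] [ 6.1 -2.9 -5.1] 0.04716040699855198
tcp in grip frame mm -94.19277065756992 2.5863453340285694
xs/0.12 per mm [-0.00202372 -0.00808387  0.        ] ys [ 0.00808387 -0.00202372  0.        ]
```

View pics/w7c.png

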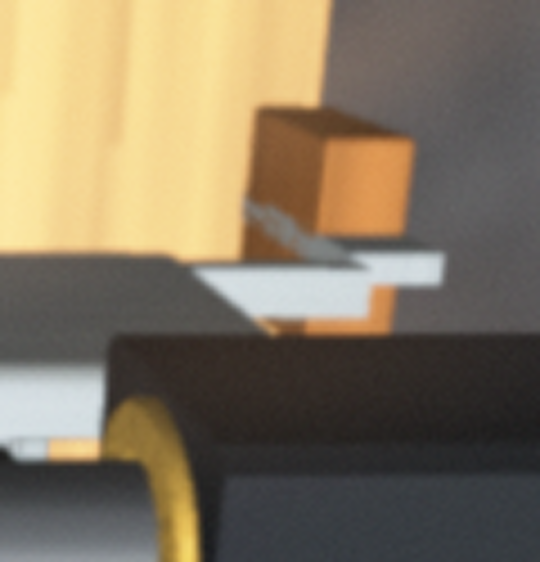

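View pics/s7c.png

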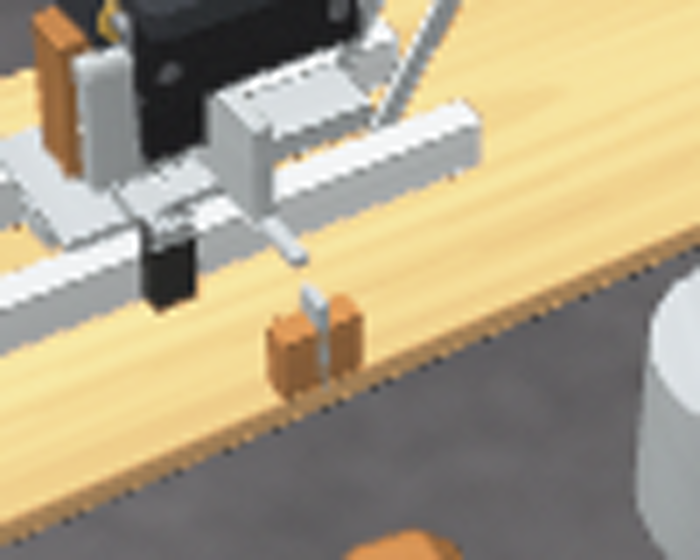

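View pics/wrist7.png

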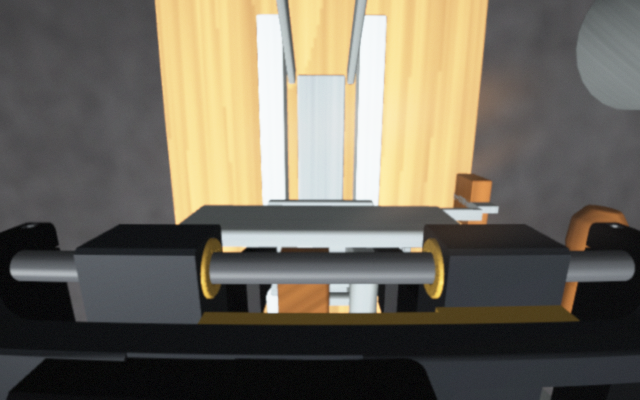

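```bash
python3 pm.py 481.4 214.6 487.5 209.2; python3 ps.py 298 258 314 299
python3 - <<'E'
from h import *
# overlay: line at mark x, z=.048 and z=.056 & z=.059, along stand y, on wrist picture 7
c=get_calibration("wrist");a=cv2.imread("pics/wrist7.png")
p=np.array([0.52911,-0.14347,0]);yaw=4.46709
ys=np.array([-np.sin(yaw),np.cos(yaw),0]);xs=np.array([np.cos(yaw),np.sin(yaw),0])
for z in(.048,.056,.059):print(z,proj(c,[p+xs*-.1085+ys*y+[0,0,z] for y in(.08,.09,.1)]).round(1).tolist())
E
```

```text
ptr -108.09606310811074 89.7302903082051 mark -108.90047959560327 96.8999842020016
ptr -108.84464290474781 88.4390569291352 mark -107.79978209252502 100.10588259149738
0.048 [[458.2, 209.9], [475.5, 209.9], [492.7, 209.9]]
0.056 [[464.0, 213.9], [482.0, 213.9], [499.8, 213.9]]
0.059 [[466.2, 215.5], [484.5, 215.5], [502.7, 215.4]]
```

```bash
python3 -m inch '[[[0,0.002,0,0,0,0,0.56],[0,0.002,0,0,0,0,0.62],[0,0.002,0,0,0,0,0.7],[0,0.002,0,0,0,0,0.8],[0,0.002,0,0,0,0,1],[0,0.002,0,0,0,0,1],[0,0.002,0,0,0,0,1],[0,0.002,0,0,0,0,1]]]' 35
python3 plan.py|sed -n '1p;10,12p'; python3 - <<'E'
from bench import *
import cv2,pickle
for n in("wrist","scene","side"):
    a=camera(n)[:,:,::-1];cv2.imwrite(f"pics/{n}8.png",a)
    if n=="wrist":cv2.imwrite('pics/w8c.png',cv2.resize(a[150:275,400:520],None,fx=4.5,fy=4.5,interpolation=cv2.INTER_CUBIC))
    if n=="scene":cv2.imwrite('pics/s8c.png',cv2.resize(a[200:280,270:370],None,fx=7,fy=7,interpolation=cv2.INTER_CUBIC))
E
```

```text
time: 7.35
ee_pos: [0.5543, -0.0527, 0.0679]
eef_rot: [0.558, 0.435, -0.557, 0.435]
ft_force: [5.1, -3.5, -3.3]
width: 0.0369
7.35 [ 0.55426923 -0.05269163  0.06789119] [ 5.1 -3.5 -3.3] 0.03687351418159079
tcp in grip frame mm -94.1707280581688 2.3608809998126503
xs/0.12 per mm [-0.00202372 -0.00808387  0.        ] ys [ 0.00808387 -0.00202372  0.        ]
```

View pics/w8c.png

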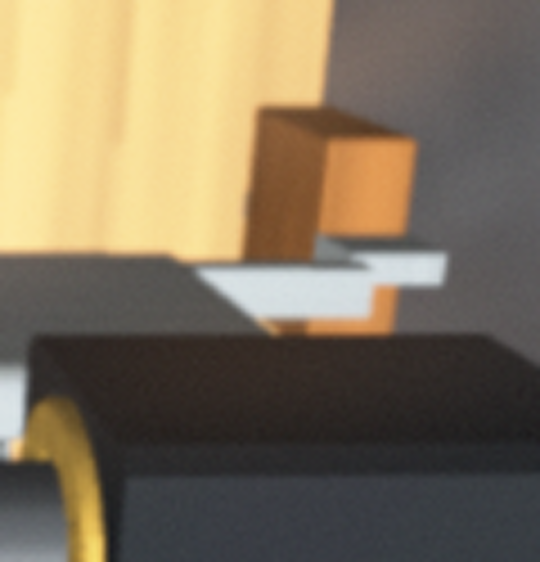

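View pics/s8c.png

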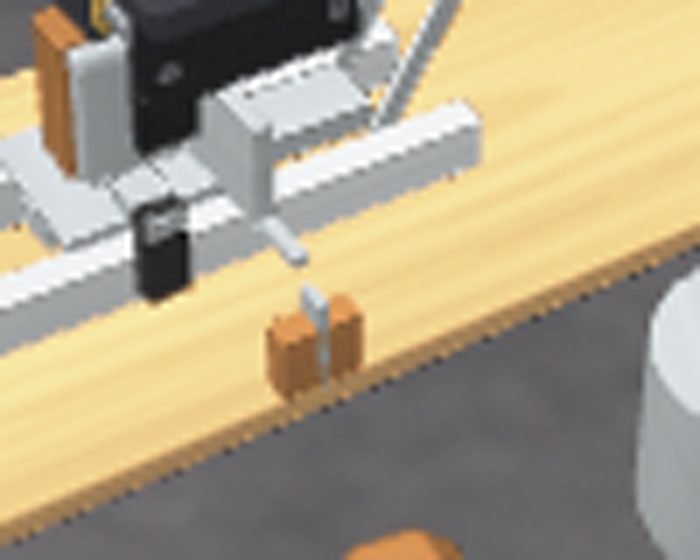

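View pics/wrist8.png

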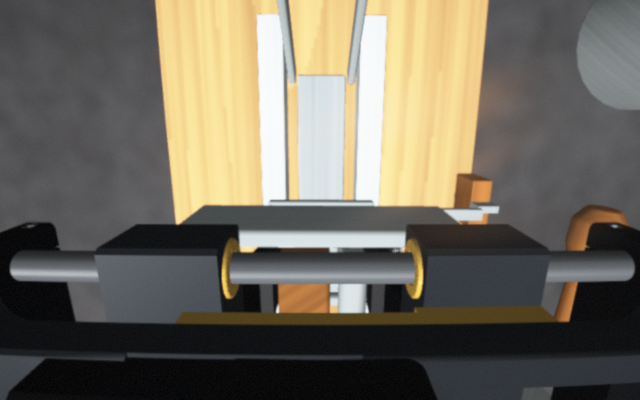

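```bash
python3 -m inch '[[[0,0,0,0,0,0,1],[0,0,0,0,0,0,1],[0,0,0,0,0,0,1],[0,0,0,0,0,0,1],[0,0,0,0,0,0,1],[0,0,0,0,0,0,1]]]' 50
python3 plan.py|sed -n '1p;10,11p'; python3 - <<'E'
from bench import *
import cv2
for n in("wrist","side"):
    a=camera(n)[:,:,::-1];cv2.imwrite(f"pics/{n}9.png",a)
    if n=="wrist":cv2.imwrite('pics/w9c.png',cv2.resize(a[150:275,400:520],None,fx=4.5,fy=4.5,interpolation=cv2.INTER_CUBIC))
E
```

```text
time: 8.1
ee_pos: [0.5542, -0.0527, 0.0679]
eef_rot: [0.558, 0.434, -0.557, 0.435]
ft_force: [4.8, -3.1, -2.8]
width: 0.0371
8.1 [ 0.5542441  -0.05269942  0.06790206] [ 4.8 -3.1 -2.8] 0.03713491688959317
tcp in grip frame mm -94.15706266945708 2.3384027212979337
xs/0.12 per mm [-0.00202372 -0.00808387  0.        ] ys [ 0.00808387 -0.00202372  0.        ]
```

View pics/w9c.png

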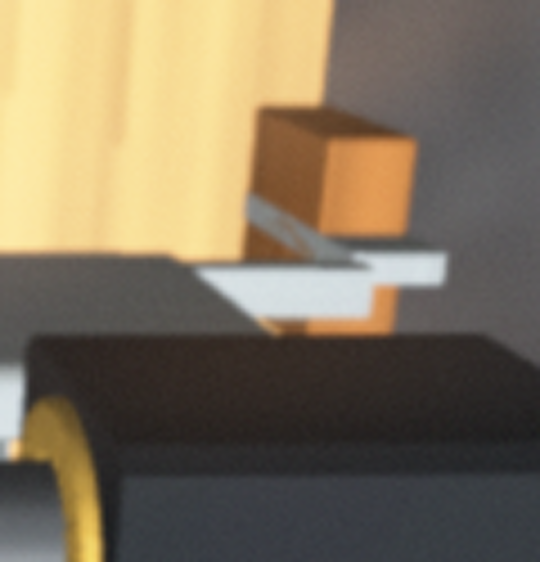

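View pics/side9.png

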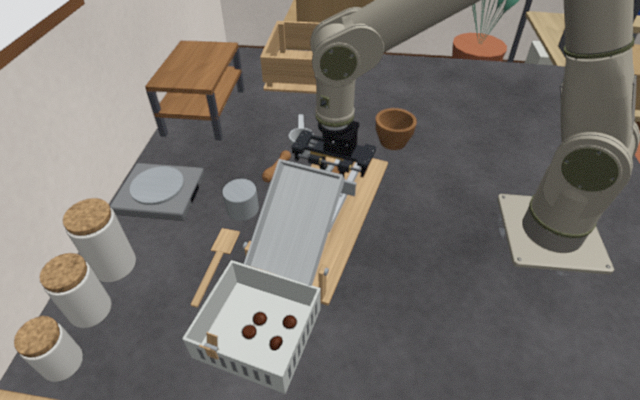

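```bash
python3 pm.py 481.6 214.6 487.7 209.2; python3 -c "
from bench import *
s=read_state();print(s['time'],s['width'],s['ft_force']);close_job()"
```

```text
ptr -108.07036987499394 89.58007818660028 mark -108.87013153247128 96.74880738668647
8.2 0.036633672219965545 [ 4.25762251 -3.4731806  -2.31464836]
the job is handed in; nothing more can be done
```

I pushed the leg about 94 mm to its mark with the lever open. After the chestnuts had slid off, I pinched the lever shut against the jaw. I handed the job in at 8.2 s, still holding with a 50 N grip.

- **Chestnuts and surroundings:** In the last side view all four chestnuts lie in the basket. The basket and the other things there look unmoved by eye; I did not measure them.
- **Lever:** The finger opening stopped at about 37 mm, which puts the lever at roughly 13 mm (fully shut is 12.5 to 14.5 mm). It did not change between 35 and 50 N, and the outside force at the wrist stayed at about 6 N. That means both fingers bear on jaw and lever.
- **Pointer at the mark:** The cameras disagree slightly. The last wrist check has the pointer about 0.8 mm short of the blade. The scene camera, just before the lever was shut, had it about 1 mm past. I took it as on the mark, to within about 1 mm. The pointer did not move as the lever shut.

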